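# Load the slide carrier under the viewer's spring clips

## Task

Pick up the slide carrier by its fin, lay it flat on the deck of the slide viewer and slide it in, grooved end first, so that it lifts both spring clips itself and they snap down into its cross groove, with the carrier fully home against the end stop. Let go of it there. Leave the timer, the pot and the tape roll where they are.

Things in the scene. Friction and masses are not known exactly. Their poses are not given: they have to be found in the camera images.
- carrier_grip (a point): Grip point of the loose slide carrier: the middle of its black upright fin, 34 mm above the carrier's underside. x points to the carrier's grooved front end, y to its left, z up. The fin is 40 mm long (x), 12 mm thick (y) and stands from 8 to 48 mm above the underside. From this point the plate reaches 95 mm forward, 25 mm back and 38 mm to each side. It starts flat on the bench.
- carrier: The slide carrier, an aluminium plate 120 (x) by 76 by 8 mm with an inset glass slide, about 0.16 kg. Origin at the centre of its underside, 35 mm ahead of carrier_grip; same axes. A groove 20 mm wide and 4 mm deep runs across the whole width near the front, its middle 37 mm ahead of the origin; ahead of it is a front lip 13 mm wide and 8 mm high.
- viewer_home (a point): Where carrier_grip is, with the same axes, when the carrier is fully home on the slide viewer: 34 mm above the deck. x is the insertion direction, toward stop and clips. The end stop's face is 95 mm ahead. The carrier's front first meets the clips when carrier_grip is 30 to 40 mm behind this point, so lay it down 50 to 70 behind. Pushing it under both clips takes about 5 to 15 N, more if pressed on the deck.
- viewer: The slide viewer, a white light box with an aluminium deck, fixed to the bench; origin on the bench 50 mm ahead of viewer_home, same axes. Deck top 30 mm up, from x = -110 to 95 mm, 120 mm wide. Side guides 6 mm high: 80 mm between them from x = -10 to 40 mm, flaring to 96 mm at x = -60 mm. End stop: face at x = 45 mm, 36 mm wide, 12 mm high. Nothing stands over 40 mm above the deck.
- clip_toe_line (a point): Midway between the toes of the two steel spring clips, 1 mm above the deck, 75 mm ahead of viewer_home, same axes. The clips lie 28 mm to either side (y), 12 mm wide; they hinge 55 mm farther ahead, behind the stop, and reach back toward the open front. From each rounded toe (6 mm thick) an upturned lead rises at 22 degrees for 28 mm toward -x, to about 14 mm above the deck.
- clip_left (a joint): Hinge of the spring clip on the viewer's +y side, in rad: 0 down on the empty deck, grows as its toe is lifted (55 mm from hinge to toe). About 0.13 riding on the carrier's 8 mm top, about 0.055 snapped down in its groove. Each toe presses down with about 3 to 4 N.
- clip_right (a joint): The same for the spring clip on the -y side.
- timer: Bystander: white kitchen timer, 67 x 67 x 19 mm, loose on the bench; origin at the centre of its underside.
- pot_c: Bystander: white specimen pot with lid, 56 mm across, 70 mm high, loose; origin at the centre of its underside.
- tape_1: Bystander: tan tape roll lying flat, 104 mm across, 25 mm high, loose; origin at the centre of its underside.
Mind the look-alikes: they are no part of the job. Leave any red look-alike of the carrier alone.

How it is judged:
On the way:
1. the carrier, flat on the deck, has lifted both clips and they ride on its top (value of joint each of clip_left, clip_right above 0.09 rad and x of carrier_grip in the frame of viewer_home between -0.03 and 0 m and z of carrier_grip in the frame of viewer_home between -0.004 and 0.006 m), for 0.04 s.
At the end, for the whole second after the job is handed in: The carrier rests flat on the viewer's deck, within 4 mm of fully home lengthwise and 5 mm sideways, square to within 0.06 rad, with both clips snapped down in its groove (clip joints between 0.025 and 0.085 rad), at rest (x of carrier_grip in the frame of viewer_home between -0.004 and 0.003 m and y of carrier_grip in the frame of viewer_home between -0.005 and 0.005 m and z of carrier_grip in the frame of viewer_home between -0.003 and 0.003 m and angle between the x axis of carrier_grip and the x axis of viewer_home, either way round below 0.06 rad and angle between the z axis of carrier_grip and the z axis of viewer_home, either way round below 0.04 rad and value of joint clip_left between 0.025 and 0.085 rad and value of joint clip_right between 0.025 and 0.085 rad and linear speed of carrier below 0.01 m/s); the robot touches nothing.
It fails at once if the timer, the pot or the tape roll is moved more than 30 mm (distance of any of timer, pot_c, tape_1 from where it was at the start of the episode above 0.03 m).
It also fails if it takes over 48 s, if anything falls off the work surface, if the arm or the gripper's body presses on something with over 40 N, if the wrist force passes 120 N, or if a joint passes its speed limit or range.

## Robot

A 7-joint arm with a two-finger parallel gripper is mounted at the origin on a cart in front of the work surface, level with it; the furniture and walls round the work are solid. World frame = base frame: x ahead of the robot, y to its left, z up, the work surface at z = 0. Lengths are in m, angles in rad, forces in N, time in s.
With the tool pointing down it reaches from about 0.425 to 0.95 m from the base axis. Payload 4.7 kg.
Tool frame: the origin (TCP) lies at the very end of the fingers, on their centre line; the grasp point (between the pads) lies 19 mm behind it (manip.grasp_offset is the distance from the TCP to the grasp point, in m); z points along the fingers, y is the direction in which the jaws open and shut (so a half turn about z gives the same grasp; the last joint's range is limited). The gripper opens to 87 mm and grips with 3 to 60 N. Pads are 19 mm wide; open, the fingers measure 117 mm over their backs; the gripper's body (75 mm by 190 mm) begins 51 mm behind the grasp point.
Start: joints at [-1.146, 0.469, -0.049, 1.532, 0.024, 1.141, -0.082], TCP at [0.296, 0.607, 0.223] pointing down, gripper open.
Joint ranges: [-2.59, 2.59], [-0.33, 1.99], [-1.39, 1.29], [0.1, 2.45], [-1.04, 4.18], [0.21, 1.99], [-2.66, 2.66]. Speed limits (rad/s): [2.57, 2.57, 3.14, 3.14, 3.14, 3.14, 3.14].

## Interface

Orientations are given as a rotation vector (axis times angle).
In Python, from rig import manip gives the robot as it stands. The module is installed in compiled form; this text tells all that it offers.
- The arm moves only by the tool drive_tool, never from a script. Its argument "targets" is a list of rows, each a list of 2 entries, a list of its own where there are three numbers: the shift along the tool's x, y, z in cm, then the turn about the tool's z in units of 10 degrees (1.0 is 10 degrees). In form: [[[x, y, z], twist], ...]. A call has 1 to 10 rows; each row shifts and turns the commanded pose from where the row before left it, along the tool's axes as they then stand; what a row does not reach is not made up. A row lasts 1/8 s, in which the tool goes at most 62.5 mm and 10.7 degrees, less where a joint would pass 70% of its speed; a pose out of reach is approached as far as the arm can. A call is refused whole if a number of a shift passes 6.25 or a number of a turn 1, either way. A call with a gripper value outside its range is refused whole. "jaw" is the finger opening in cm, from 0 to 8.7, set as the call begins (left out, the last holds). The fingers move at their own pace and stop on an object; the grip force is fixed at half the most. Time passes only in rows, so rows that do not move let the fingers close. It gives the time, the measured TCP pose, the force and the opening at its end, in the units of the state.
- manip.get_obs(): the state, without advancing time (a new reading comes with each control period).
- manip.camera(name): name is "side" or "top" or "wrist"; returns the picture (480x640x3 uint8, red, green, blue); there is no depth.
- manip.calibration(name): a dict with "fovy" (degrees; the focal length in pixels is half the picture's height over the tangent of half this angle, whatever the lens; pixels are square), "cx", "cy" (the principal point, pixels), "rvec" (rotation vector, rad) and "tvec" (3), from world to camera coordinates, as OpenCV has them. Camera axes: x right, y down, z forward; pixel columns grow to the right and rows downward; lengths in m; the calibration is good to about 2 mm. A picture is of the moment at which its call begins: read the wrist's pose just before it. calibration takes no time and is no camera call; for the wrist camera it gives the pose at the moment of the call.
- manip.close_job(): hands the job in, once; it reports no verdict.
The state is a dict: "time_s": time; "q": joint angles; "joint_vel": joint speeds; "effort": joint torques, N m; "ee_pos": TCP position; "tool_rot": TCP orientation; "contact_force": force on the tool from outside, world axes, zero at the start; "ft_torque": the same for the moment, N m; "gripper_width": finger opening in m.
Only numpy, scipy, OpenCV 4.12 (cv2) and the standard library are available. Lean on these libraries where they do the work, as an engineer would, in place of code of your own. Each camera call takes 0.05 s, during which the arm holds its last target. There are 200 camera calls.

## Working session

There is one attempt and no reset: what is moved stays moved. The work goes in short steps, Python scripts to look and compute and a tool call to move; the robot and the scene stay as the last step left them, time stands still between calls to the robot, and variables do not carry over. Pictures are saved under pics/ and viewed, about 8 in all and at most 12, crops included, and the job is handed in when it is done.

Besides the shell and the picture viewer there is one more tool, called after "Emit:" by a JSON object that holds its "op" and its "data". drive_tool: Moves the arm, as the interface text tells. Its arguments: {"type":"object","properties":{"targets":{"type":"array"},"jaw":{"type":"number"}},"required":["targets"]}

```bash
mkdir -p pics; cat > h.py <<'E'
import numpy as np, cv2
from rig import manip
def cal(n):
    c=manip.calibration(n); f=240/np.tan(np.radians(c["fovy"])/2)
    K=np.array([[f,0,c["cx"]],[0,f,c["cy"]],[0,0,1.]])
    return K,cv2.Rodrigues(np.array(c["rvec"],float))[0],np.array(c["tvec"],float)
def ray(C,uv,z):
    K,R,t=C; d=R.T@np.linalg.inv(K)@np.array([uv[0],uv[1],1.]); o=-R.T@t
    return o+d*(z-o[2])/d[2]
def proj(C,p):
    K,R,t=C; q=K@(R@np.array(p,float)+t); return q[:2]/q[2]
def snap(n,f):
    C=cal(n); im=np.array(manip.camera(n)); cv2.imwrite("pics/"+f,im[:,:,::-1]); return C,im
def st():
    o=manip.get_obs(); print({k:np.round(o[k],4).tolist() for k in("time_s","ee_pos","tool_rot","contact_force","gripper_width")})
    print(np.round(cv2.Rodrigues(np.array(o["tool_rot"]))[0],3).tolist())
E
python3 - <<'E'
from h import *
for n in("top","side","wrist"):
    C,im=snap(n,n+"0.png"); print(n,C[0][0,0],(-C[1].T@C[2]).round(3),C[1][2].round(3))
st()
E
```

```text
top 619.1887908344733 [ 0.336 -0.007  1.184] [ 0.205  0.013 -0.979]
side 448.75106292654806 [0.261 0.245 0.815] [ 0.384 -0.314 -0.868]
wrist 410.03814800272534 [0.234 0.638 0.385] [ 0.23  -0.114 -0.966]
{'time_s': 0.15, 'ee_pos': [0.2957, 0.6063, 0.2217], 'tool_rot': [-0.7065, -3.0608, 0.0023], 'contact_force': [-0.3721, -0.2986, -0.9064], 'gripper_width': 0.0868}
[[-0.899, 0.438, -0.001], [0.438, 0.899, -0.001], [-0.0, -0.001, -1.0]]
```

View pics/top0.png

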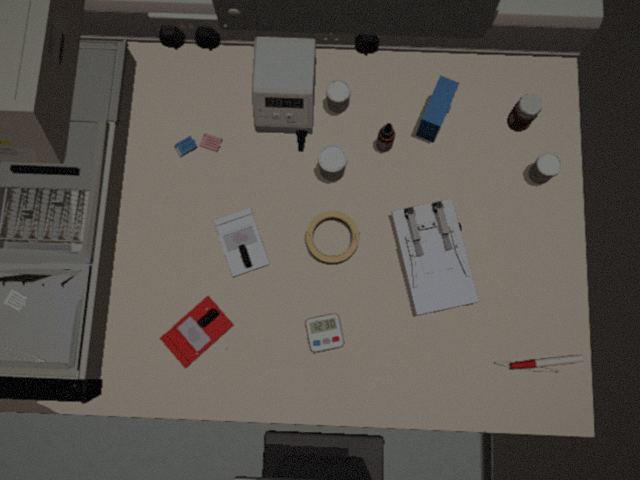

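View pics/side0.png

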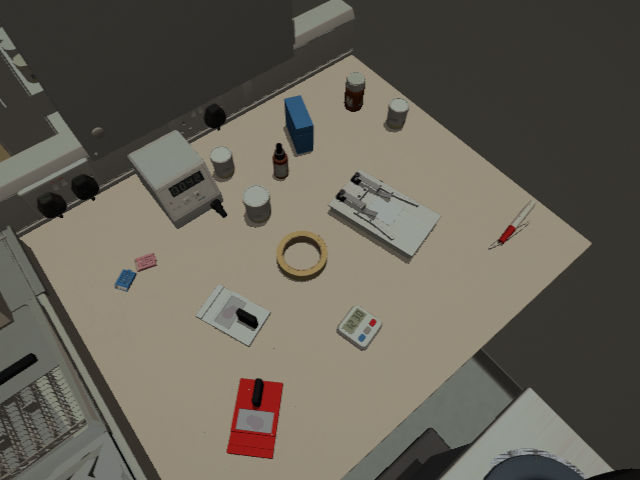

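The top view shows the carrier at about (242,243), with its fin at (246,257) and the grooved end up. The viewer is at about (434,257) with clips and stop toward the top. The red look-alike is at (197,332), the tape at (332,238), the timer at (325,333) and the pot at (332,163). Next I measure the carrier and viewer in both views.

```bash
python3 - <<'E'
from h import *
out=[]
for n,cs,vs in(("top",(232,225),(430,290)),("side",(215,318),(400,235))):
    im=cv2.imread(f"pics/{n}0.png"); C=cal(n)
    hsv=cv2.cvtColor(im,cv2.COLOR_BGR2HSV)
    for nm,s,z in(("car",cs,.008),("view",vs,.03)):
        x0,y0=s[0]-70,s[1]-95
        w=140,160
        m=((hsv[...,1]<40)&(hsv[...,2]>95)).astype(np.uint8)*255
        m=cv2.morphologyEx(m,cv2.MORPH_CLOSE,np.ones((3,3)))
        nl,l,stt,_=cv2.connectedComponentsWithStats(m)
        # biggest component near seed
        ids=np.unique(l[s[1]-15:s[1]+15,s[0]-15:s[0]+15]);ids=ids[ids>0]
        k=max(ids,key=lambda i:stt[i,4])
        c=max(cv2.findContours((l==k).astype(np.uint8),0,2)[0],key=cv2.contourArea)
        P=np.array([ray(C,p[0],z)[:2] for p in c],np.float32)
        r=cv2.minAreaRect(P); b=cv2.boxPoints(r)
        print(n,nm,stt[k,4],np.round(r[0],4),np.round(r[1],4),r[2],b.round(3).tolist())
        # fin
        if nm=="car":
            yy,xx=np.mgrid[:480,:640]; 
            f=(hsv[...,2]<45)&(abs(xx-s[0])<50)&(abs(yy-s[1])<50)
            nl,l2,s2,c2=cv2.connectedComponentsWithStats(f.astype(np.uint8))
            for i in range(1,nl):
                if s2[i,4]>30: print("  fin",c2[i],s2[i],[ray(C,c2[i],z).round(4).tolist() for z in(.03,.04)])
        cr=im[max(0,s[1]-75):s[1]+75,s[0]-65:s[0]+65]; out.append(cv2.resize(cr,(390,300) if 0 else (346,400) if 0 else (399,299)))
cv2.imwrite("pics/crops.png",np.vstack([np.hstack(out[:2]),np.hstack(out[2:])]))
E
```

```text
top car 163164 [0.6333 0.0143] [1.0227 0.7807] 89.55213928222656 [[0.23899999260902405, -0.49399998784065247], [1.0199999809265137, -0.5], [1.027999997138977, 0.5230000019073486], [0.24699999392032623, 0.5289999842643738]]
  fin [244.7238806  255.68656716] [239 245  12  22 134] [[0.5533, 0.1603, 0.03], [0.5514, 0.1589, 0.04]]
top view 163164 [0.6277 0.0139] [1.0036 0.7661] 89.55213928222656 [[0.2409999966621399, -0.48500001430511475], [1.0069999694824219, -0.4909999966621399], [1.0149999856948853, 0.5130000114440918], [0.24899999797344208, 0.5189999938011169]]
side car 2172 [0.5861 0.1735] [0.122  0.0774] 22.946348190307617 [[0.5149999856948853, 0.1850000023841858], [0.5450000166893005, 0.11400000005960464], [0.6570000052452087, 0.16200000047683716], [0.6269999742507935, 0.2329999953508377]]
  fin [246.82051282 318.02564103] [236 308  22  21 234] [[0.5532, 0.1604, 0.03], [0.5495, 0.1615, 0.04]]
side view 4347 [ 0.5689 -0.1975] [0.2056 0.1215] 14.405771255493164 [[0.45399999618530273, -0.164000004529953], [0.48399999737739563, -0.28200000524520874], [0.6840000152587891, -0.23100000619888306], [0.652999997138977, -0.11299999803304672]]
```

View pics/crops.png

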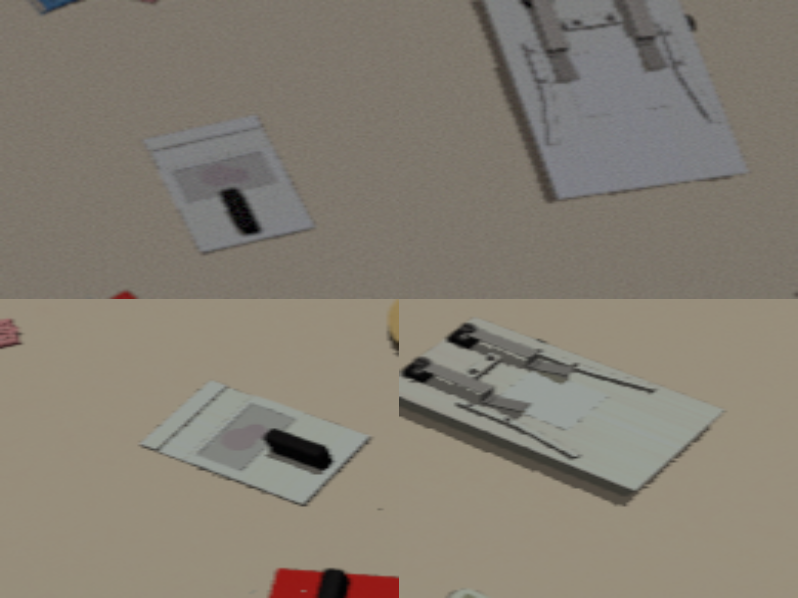

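Side-view checks: the carrier measures 122x77 mm, close to the stated 120x76. Its yaw is 22.9° and its grip point is at about (0.554, 0.160), which both fin rays confirm. The deck measures 205.6x121.5 mm (stated 205x120), with yaw 14.4°, which puts viewer_home at about (0.528, -0.208). Now I move above the fin.

Emit:
{"op": "drive_tool", "data": {"targets": [[[-4.27,-2.88,0],0],[[-4.27,-2.88,0],0],[[-4.27,-2.88,0],0],[[-4.27,-2.88,0],0],[[-4.27,-2.88,0],0],[[-4.27,-2.88,0],0],[[-4.27,-2.88,0],0],[[-4.27,-2.88,0],0],[[-4.27,-2.88,0],0],[[-4.27,-2.88,0],0]], "jaw": 8.7}}

```text
time_s: 1.4
ee_pos: [0.5539, 0.1592, 0.2224]
tool_rot: [-0.706, -3.061, -0.0]
contact_force: [2.3, 2.0, 0.1]
gripper_width: 0.0869
```

Emit:
{"op": "drive_tool", "data": {"targets": [[[0,0,0.8],-0.98],[[0,0,0.8],-0.98],[[0,0,0.8],-0.98],[[0,0,0.8],-0.98],[[0,0,0.8],-0.98],[[0,0,0],0],[[0,0,0],0]]}}

```text
time_s: 2.28
ee_pos: [0.5535, 0.1606, 0.1827]
tool_rot: [-0.622, 3.079, 0.0]
contact_force: [-0.8, 0.5, -0.6]
gripper_width: 0.087
```

```bash
cat >> h.py <<'E'
def go(p,yaw):
    "shift in tool axes (cm) and twist (10deg) to TCP p with tool x heading yaw (rad)"
    o=manip.get_obs(); R=cv2.Rodrigues(np.array(o["tool_rot"]))[0]
    h=np.arctan2(R[1,0],R[0,0]); d=(yaw-h+np.pi)%(2*np.pi)-np.pi
    print("shift cm",(R.T@(np.array(p)-o["ee_pos"])*100).round(2),"twist",round(-np.degrees(d)/10,3))
E
python3 - <<'E'
from h import *
st(); go((.5539,.1599,.015),np.radians(202.95))
C,im=snap("wrist","w1.png")
for dx in(0,): print(proj(C,(.5539,.1599,.048)),proj(C,(.5539,.1599,.008)))
print(manip.get_obs()["q"])
E
```

```text
{'time_s': 2.275, 'ee_pos': [0.5535, 0.1606, 0.1827], 'tool_rot': [-0.6223, 3.0792, 0.0002], 'contact_force': [-0.8044, 0.4684, -0.6197], 'gripper_width': 0.087}
[[-0.922, -0.388, 0.0], [-0.388, 0.922, 0.0], [-0.0, 0.0, -1.0]]
shift cm [-0.   -0.08 16.77] twist -0.01
[327.50866839 221.25819683] [327.64244924 210.5580741 ]
[-0.3357244   0.34682355 -0.02545208  1.81780242  0.01044024  0.9765282
  1.60472583]
```

View pics/w1.png

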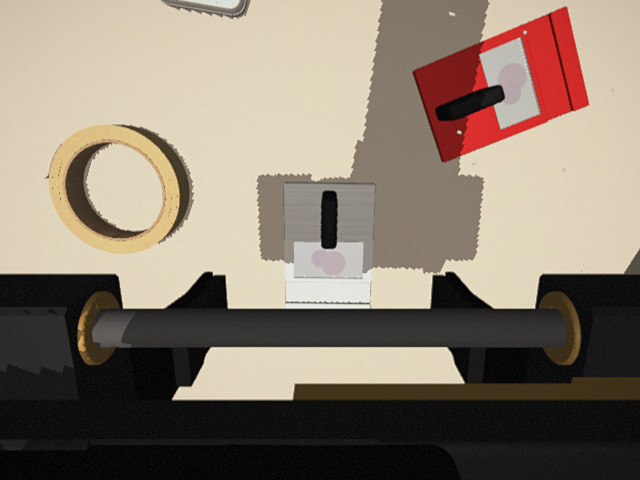

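The wrist view shows the fin at (330,218), about 2 mm from the predicted (327,221), and square to the jaws. The tape is clear of the fingers. I'll descend and grip.

Emit:
{"op": "drive_tool", "data": {"targets": [[[0,-0.08,5.0],0],[[0,0,5.0],0],[[0,0,4.0],0],[[0,0,2.0],0],[[0,0,0.7],0],[[0,0,0],0]]}}

```text
time_s: 3.08
ee_pos: [0.5541, 0.1601, 0.0159]
tool_rot: [-0.626, 3.078, 0.0]
contact_force: [1.0, 0.5, -0.1]
gripper_width: 0.087
```

Emit:
{"op": "drive_tool", "data": {"targets": [[[0,0,0],0],[[0,0,0],0],[[0,0,0],0],[[0,0,0],0],[[0,0,0],0],[[0,0,0],0],[[0,0,0],0],[[0,0,0],0]], "jaw": 0}}

```text
time_s: 4.08
ee_pos: [0.5537, 0.16, 0.0155]
tool_rot: [-0.626, 3.079, 0.0]
contact_force: [-0.1, 0.1, 1.2]
gripper_width: 0.0149
```

Emit:
{"op": "drive_tool", "data": {"targets": [[[0,0,0],0],[[0,0,-0.5],0],[[0,0,-2],0],[[0,0,-4],0],[[0,0,-4],0],[[0,0,-3],0],[[0,0,0],0]]}}

```text
time_s: 4.95
ee_pos: [0.5552, 0.1604, 0.153]
tool_rot: [-0.625, 3.073, 0.001]
contact_force: [0.7, 0.0, -1.6]
gripper_width: 0.0119
```

```bash
python3 - <<'E'
from h import *
st()
C,im=snap("wrist","w2.png"); C2,im2=snap("side","s2.png")
cv2.imwrite("pics/c2.png",np.hstack([cv2.resize(im,(400,300)),cv2.resize(im2[200:440,80:400],(400,300))])[:,:,::-1])
u=np.radians(14.4); h=np.array([.5277,-.2081]); d=np.array([np.cos(u),np.sin(u)])
p=h-.065*d; print(p); go((*p,.13),u+np.pi)
E
```

```text
{'time_s': 4.95, 'ee_pos': [0.5552, 0.1604, 0.153], 'tool_rot': [-0.6251, 3.0733, 0.0012], 'contact_force': [0.6873, 0.0486, -1.6106], 'gripper_width': 0.0119}
[[-0.921, -0.391, 0.005], [-0.391, 0.921, 0.002], [-0.005, -0.0, -1.0]]
[ 0.46474209 -0.22426484]
shift cm [ 23.12 -31.89   2.01] twist 0.86
```

View pics/c2.png

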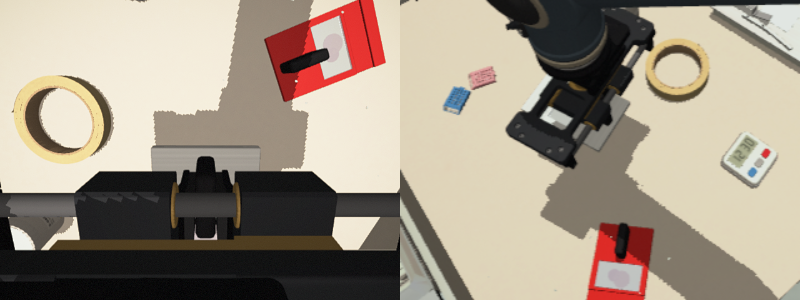

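The carrier is held and lifted: opening 11.9 mm, its rear plate edge showing level at rows 148–170 of the crop. I'll carry it over the viewer's open front.

Emit:
{"op": "drive_tool", "data": {"targets": [[[1.2,-1.7,0],0],[[2.7,-3.7,0],0],[[2.7,-3.7,0],0],[[2.7,-3.7,0],0],[[2.7,-3.7,0],0],[[2.7,-3.7,0],0],[[2.7,-3.7,0],0],[[2.7,-3.7,0],0],[[2.0,-3.0,0],0],[[1.0,-1.3,0],0]]}}

```text
time_s: 6.3
ee_pos: [0.4632, -0.2268, 0.1494]
tool_rot: [0.618, -3.077, -0.001]
contact_force: [-0.2, 0.6, -1.7]
gripper_width: 0.012
```

Emit:
{"op": "drive_tool", "data": {"targets": [[[0,0,0],0.43],[[0,0,0],0.43],[[0,0,0],0],[[0,0,0],0]]}}

```text
time_s: 6.8
ee_pos: [0.4654, -0.2234, 0.1501]
tool_rot: [0.396, -3.116, -0.001]
contact_force: [-0.5, -0.5, -1.7]
gripper_width: 0.0115
```

```bash
python3 - <<'E'
from h import *
st()
C,im=snap("side","s3.png"); C2,im2=snap("top","t3.png"); C3,im3=snap("wrist","w3.png")
a=cv2.resize(im[120:280,310:470],(400,400)); b=cv2.resize(im2[185:335,370:520],(400,400))
cv2.imwrite("pics/c3.png",np.vstack([np.hstack([a,b])])[:,:,::-1])
u=np.radians(14.4); h=np.array([.5277,-.2081]); d=np.array([np.cos(u),np.sin(u)])
p=h-.065*d; go((*p,.13),u+np.pi)
E
```

```text
{'time_s': 6.8, 'ee_pos': [0.4654, -0.2234, 0.1501], 'tool_rot': [0.3965, -3.1157, -0.0011], 'contact_force': [-0.4562, -0.4598, -1.6759], 'gripper_width': 0.0115}
[[-0.968, -0.25, -0.001], [-0.25, 0.968, 0.001], [0.001, 0.001, -1.0]]
shift cm [ 0.1  -0.03  2.04] twist 0.005
```

View pics/c3.png

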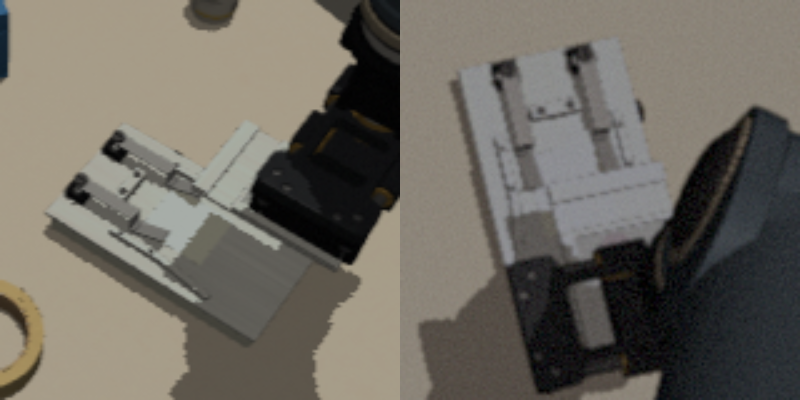

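The carrier hangs just above the deck, roughly parallel to it. I'll cross-check the viewer pose with the top view before laying it down, and lower part-way meanwhile.

Emit:
{"op": "drive_tool", "data": {"targets": [[[0.1,0,2.5],0],[[0.2,0,3.5],0],[[0.1,0,2.0],0],[[0,0,1.0],0],[[0,0,0],0],[[0,0,0],0]]}}

```text
time_s: 7.7
ee_pos: [0.4627, -0.2252, 0.0614]
tool_rot: [-0.394, 3.115, -0.001]
contact_force: [-0.1, -0.4, -1.3]
gripper_width: 0.0116
```

```bash
python3 - <<'E'
from h import *
st()
im=cv2.imread("pics/top0.png"); C=cal("top")
f=cv2.bilateralFilter(im,9,40,5); x0,y0=375,185
s=cv2.cvtColor(f,cv2.COLOR_BGR2LAB)[y0:335,x0:500,2]
t,m=cv2.threshold(s,0,255,cv2.THRESH_BINARY_INV+cv2.THRESH_OTSU); 
m=cv2.morphologyEx(m,cv2.MORPH_OPEN,np.ones((3,3)))
c=max(cv2.findContours(m,0,2)[0],key=cv2.contourArea)
r=cv2.minAreaRect(np.array([ray(C,p[0]+[x0,y0],.03)[:2] for p in c],np.float32)); print("top viewer",t,np.round(r[0],4),np.round(r[1],4),r[2])
for n in("side","top"):
    C,i=snap(n,n+"4.png")
a=cv2.imread("pics/side4.png")[150:270,320:480]; b=cv2.imread("pics/top4.png")[190:310,380:500]
cv2.imwrite("pics/c4.png",np.hstack([cv2.resize(a,(480,360),interpolation=2),cv2.resize(b,(320,360))]))
# expected carrier front corners per held pose
o=manip.get_obs(); R=cv2.Rodrigues(np.array(o["tool_rot"]))[0]; z=o["ee_pos"][2]-.0155+.008
for sy in(1,-1):
  p=np.array(o["ee_pos"])-R[:,0]*.095+R[:,1]*.038*sy; p[2]=z; print("corner",p.round(4),proj(cal("side"),p).round(1),proj(cal("top"),p).round(1))
E
```

```text
{'time_s': 7.7, 'ee_pos': [0.4627, -0.2252, 0.0614], 'tool_rot': [-0.3938, 3.1151, -0.0012], 'contact_force': [-0.118, -0.3622, -1.2665], 'gripper_width': 0.0116}
[[-0.969, -0.249, 0.002], [-0.249, 0.969, -0.001], [-0.002, -0.001, -1.0]]
top viewer 130.0 [ 0.5686 -0.2002] [0.2035 0.1231] 13.949776649475098
corner [ 0.5452 -0.1648  0.0539] [381.7 219.6] [417.8 264.4]
corner [ 0.5641 -0.2384  0.0539] [401.4 194.7] [457.6 256. ]
```

View pics/c4.png

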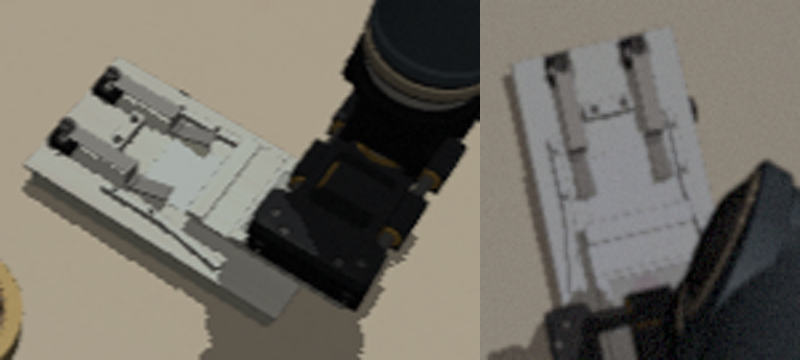

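Side and top agree on the viewer to about 2.7 mm sideways (top reads y more negative), with yaw 14.0–14.4°. I'll aim halfway, shifting 1.3 mm to the right, and lay the carrier down.

Emit:
{"op": "drive_tool", "data": {"targets": [[[0,-0.13,0.6],0.02],[[0,0,0.4],0],[[0,0,0.3],0],[[0,0,0.2],0],[[0,0,0.05],0],[[0,0,0],0],[[0,0,0],0]]}}

```text
time_s: 8.68
ee_pos: [0.4621, -0.2262, 0.0454]
tool_rot: [0.388, -3.118, -0.0]
contact_force: [-2.3, 1.9, 6.1]
gripper_width: 0.0118
```

Emit:
{"op": "drive_tool", "data": {"targets": [[[-0.5,0,-0.03],0],[[-0.5,0,0],0],[[-0.5,0,0],0],[[-0.5,0,0],0],[[-0.3,0,0],0],[[0,0,0],0]]}}

```text
time_s: 9.43
ee_pos: [0.4853, -0.2205, 0.0455]
tool_rot: [-0.389, 3.116, -0.001]
contact_force: [-0.2, -0.9, 4.2]
gripper_width: 0.0118
```

```bash
python3 - <<'E'
from h import *
st()
for n in("side","top"):
    C,i=snap(n,n+"5.png")
a=cv2.imread("pics/side5.png")[150:270,320:480]; b=cv2.imread("pics/top5.png")[190:310,380:500]
cv2.imwrite("pics/c5.png",np.hstack([cv2.resize(a,(480,360),interpolation=2),cv2.resize(b,(320,320*360//320),interpolation=2)]))
E
```

```text
{'time_s': 9.425, 'ee_pos': [0.4853, -0.2205, 0.0455], 'tool_rot': [-0.3886, 3.1163, -0.0006], 'contact_force': [-0.1642, -0.8811, 4.24], 'gripper_width': 0.0118}
[[-0.969, -0.246, 0.001], [-0.246, 0.969, -0.0], [-0.001, -0.0, -1.0]]
```

View pics/c5.png

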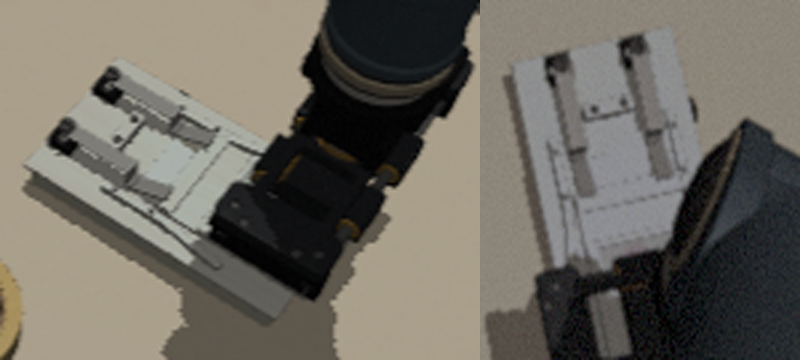

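The carrier lies flat between the flared guides, in light contact. Now I push it under the clips.

Emit:
{"op": "drive_tool", "data": {"targets": [[[-0.4,0,0],0],[[-0.4,0,0],0],[[-0.4,0,0],0],[[-0.4,0,0],0],[[-0.4,0,0],0],[[-0.4,0,0],0],[[-0.3,0,0],0],[[0,0,0],0]]}}

```text
time_s: 10.52
ee_pos: [0.5039, -0.2163, 0.0454]
tool_rot: [0.382, -3.106, -0.002]
contact_force: [-16.1, -3.8, 17.7]
gripper_width: 0.0117
```

Emit:
{"op": "drive_tool", "data": {"targets": [[[-0.2,0,-0.1],0],[[-0.2,0,-0.05],0],[[-0.2,0,0],0],[[0,0,0],0]]}}

```text
time_s: 11.02
ee_pos: [0.5101, -0.2142, 0.0454]
tool_rot: [0.382, -3.107, -0.003]
contact_force: [-7.2, -1.9, 1.2]
gripper_width: 0.0115
```

```bash
python3 - <<'E'
from h import *
st(); print(manip.get_obs()["ft_torque"])
C,i=snap("side","side6.png"); C,j=snap("top","top6.png")
cv2.imwrite("pics/c6.png",np.hstack([cv2.resize(i[150:240,320:440],(480,360),interpolation=2),cv2.resize(j[190:310,380:480],(300,360),interpolation=2)])[:,:,::-1])
E
```

```text
{'time_s': 11.025, 'ee_pos': [0.5101, -0.2142, 0.0454], 'tool_rot': [0.3817, -3.1075, -0.003], 'contact_force': [-7.1952, -1.8528, 1.2185], 'gripper_width': 0.0115}
[[-0.97, -0.242, -0.011], [-0.242, 0.97, 0.001], [0.01, 0.003, -1.0]]
[-0.48982569  1.54103764 -0.02634667]
```

View pics/c6.png

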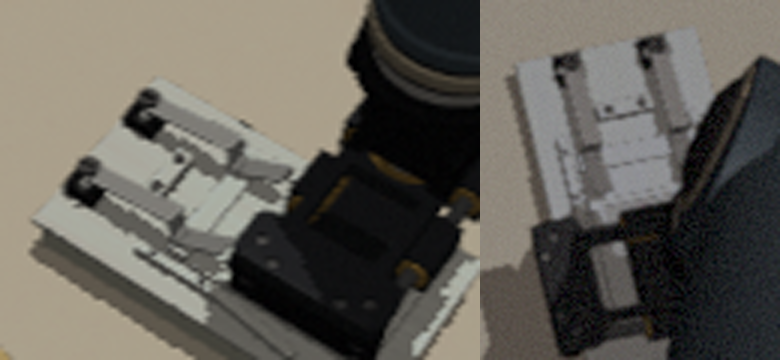

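The clips now ride on the carrier (clearly lifted in the side view), 18 mm from home at 7 N. I continue toward the stop.

Emit:
{"op": "drive_tool", "data": {"targets": [[[-0.2,0,0],0],[[-0.2,0,0],0],[[-0.3,0,0],0],[[-0.3,0,0],0],[[-0.2,0,0],0],[[-0.2,0,0],0],[[0,0,0],0]]}}

```text
time_s: 12.0
ee_pos: [0.5281, -0.2088, 0.0455]
tool_rot: [0.388, -3.113, -0.002]
contact_force: [-5.7, -2.4, -5.9]
gripper_width: 0.0119
```

Emit:
{"op": "drive_tool", "data": {"targets": [[[-0.2,0,0],0],[[-0.2,0,0],0],[[0,0,0],0]]}}

```text
time_s: 12.38
ee_pos: [0.5281, -0.2089, 0.0454]
tool_rot: [0.385, -3.107, -0.004]
contact_force: [-13.2, -3.2, 0.8]
gripper_width: 0.0116
```

Position is unchanged while force rises to 13 N, and it sits within 1 mm of the computed home: that is the stop. I relax the push, then open.

Emit:
{"op": "drive_tool", "data": {"targets": [[[-0.2,0,0],0],[[0,0,0],0],[[0.2,0,0],0],[[0.2,0,0],0],[[0.1,0,0],0],[[0,0,0],0]]}}

```text
time_s: 13.12
ee_pos: [0.5281, -0.2089, 0.0456]
tool_rot: [0.387, -3.112, -0.002]
contact_force: [-7.7, -2.0, -4.2]
gripper_width: 0.0119
```

Emit:
{"op": "drive_tool", "data": {"targets": [[[0,0,0],0],[[0,0,0],0],[[0,0,0],0],[[0,0,0],0]], "jaw": 5}}

```text
time_s: 13.62
ee_pos: [0.5318, -0.2086, 0.0472]
tool_rot: [-0.389, 3.116, -0.0]
contact_force: [0.5, -0.5, -0.2]
gripper_width: 0.044
```

Released. I retreat upward and back, out of the cameras' view, and inspect.

Emit:
{"op": "drive_tool", "data": {"targets": [[[0,0,-1],0],[[0,0,-3],0],[[0,0,-5],0],[[0,0,-5],0],[[0,4,-3],0],[[0,5,0],0],[[0,5,0],0],[[0,5,0],0],[[0,5,0],0],[[0,0,0],0]]}}

```text
time_s: 14.88
ee_pos: [0.4713, 0.0279, 0.2177]
tool_rot: [-0.4, 3.115, 0.002]
contact_force: [0.1, -0.5, -1.2]
gripper_width: 0.0501
```

```bash
python3 - <<'E'
from h import *
st()
C,i=snap("side","side7.png"); Ct,j=snap("top","top7.png")
cv2.imwrite("pics/c7.png",np.hstack([cv2.resize(i[155:265,320:450],(473,400),interpolation=2),cv2.resize(j[190:320,385:485],(308,400),interpolation=2)])[:,:,::-1])
hsv=cv2.cvtColor(i,cv2.COLOR_RGB2HSV)
f=np.zeros((480,640),np.uint8); f[195:260,360:440]=(hsv[195:260,360:440,2]<45)
n,l,s,c=cv2.connectedComponentsWithStats(f)
for k in range(1,n):
    if s[k,4]>25: print(s[k],c[k],ray(C,c[k],.06),ray(C,c[k],.07))
d=np.array([np.cos(.249),np.sin(.249)]); p=np.array([.5281,-.2089])
for x in(.095,.062,-.025): print(x,[proj(C,(*(p+x*d+y*np.array([-d[1],d[0]])),.038)).round(1).tolist() for y in(.038,-.038)])
E
```

```text
{'time_s': 14.875, 'ee_pos': [0.4713, 0.0279, 0.2177], 'tool_rot': [-0.4002, 3.1148, 0.0022], 'contact_force': [0.0964, -0.5109, -1.162], 'gripper_width': 0.0501}
[[-0.968, -0.253, 0.001], [-0.253, 0.968, 0.002], [-0.001, 0.001, -1.0]]
[360 195  11   7  54] [363.83333333 197.31481481] [ 0.60509582 -0.16992788  0.06      ] [ 0.60053701 -0.16443219  0.07      ]
[ 360  195   55   52 1268] [382.62381703 213.03154574] [ 0.5531236  -0.17364729  0.06      ] [ 0.5492536  -0.16810231  0.07      ]
0.095 [[353.3, 206.9], [373.3, 183.3]]
0.062 [[366.6, 215.0], [386.3, 190.9]]
-0.025 [[402.9, 237.1], [422.1, 211.6]]
```

View pics/c7.png

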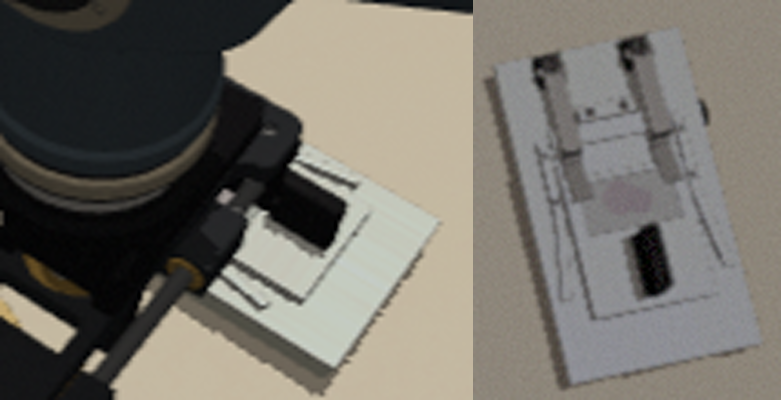

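The top view shows the carrier square between the guides with the clip toes at the groove. The side view is blocked by the arm, so I move it farther away for a check of clip height.

Emit:
{"op": "drive_tool", "data": {"targets": [[[0,5,0],0],[[0,5,0],0],[[0,5,0],0],[[0,5,0],0],[[0,5,0],0],[[0,5,0],0],[[0,5,0],0],[[0,5,0],0],[[0,5,0],0],[[0,0,0],0]]}}

```text
time_s: 16.23
ee_pos: [0.3609, 0.4632, 0.2167]
tool_rot: [0.394, -3.116, -0.003]
contact_force: [-0.5, -0.6, -0.6]
gripper_width: 0.0503
```

```bash
python3 - <<'E'
from h import *
st()
C,i=snap("side","side8.png")
a=cv2.imread("pics/side0.png")[160:260,320:445]
b=i[160:260,320:445,::-1]
cv2.imwrite("pics/c8.png",np.hstack([cv2.resize(x,(400,320),interpolation=2) for x in(a,b)]))
hsv=cv2.cvtColor(i,cv2.COLOR_RGB2HSV)
f=np.zeros((480,640),np.uint8); f[190:240,375:425]=(hsv[190:240,375:425,2]<45)
n,l,s,c=cv2.connectedComponentsWithStats(f)
for k in range(1,n):
    if s[k,4]>25: print(s[k],c[k],ray(C,c[k],.06),ray(C,c[k],.07))
E
```

```text
{'time_s': 16.225, 'ee_pos': [0.3609, 0.4632, 0.2167], 'tool_rot': [0.3939, -3.1162, -0.0032], 'contact_force': [-0.4857, -0.644, -0.5656], 'gripper_width': 0.0503}
[[-0.969, -0.249, -0.001], [-0.249, 0.969, 0.002], [0.0, 0.002, -1.0]]
[394 202  21  22 283] [403.96466431 212.36042403] [ 0.52752568 -0.20816418  0.06      ] [ 0.52399494 -0.20216173  0.07      ]
```

View pics/c8.png

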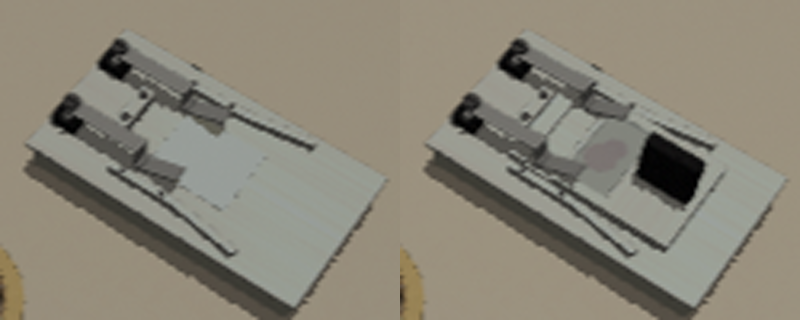

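The clips sit almost as low as on the empty deck, down in the groove. The fin's ray gives (0.5275, -0.208), which matches home. I'm handing it in.

```bash
python3 -c "
from rig import manip
print(manip.close_job())"
```

```text
the job is handed in; nothing more can be done
None
```

The slide carrier is on the viewer, pushed in grooved end first against the end stop and let go. I handed the job in just after 16.2 s of the 48 s allowed; it gives no verdict.

- **Pushing in:** both clips lifted and rode on the carrier's top, as seen in the side picture at about 18 mm short of home. At the end the tool stopped moving under 4 mm more of commanded push while the force rose to about 13 N.
- **Position:** the carrier stopped within about 1 mm of the home point I had worked out from the pictures. After release, the fin measured (0.5275, -0.208), against a home of (0.5277, -0.2081).
- **Clips:** in the last side picture both clips lie almost as low as on the empty deck, so they look snapped into the groove. I judged this by eye and did not measure the clip angles.
- **Surroundings:** the arm was clear of everything. Nothing it did went near the timer, pot, tape roll or red look-alike, though I did not re-measure them at the end.

**Disagreements:**
- The top and side cameras disagreed by about 2.7 mm on the viewer's sideways position. I aimed halfway between them, so the sideways position is less certain than the lengthwise one.
- During the push, the force reached about 18 N vertically and 16 N back. I eased the downward pressure and carried on.

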